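Load the tapping jig and close its leaf over the work

ROBOT

A 7-joint arm with a two-finger parallel gripper is mounted at the origin on a cart in front of the work surface, level with it; the furniture and walls round the work are solid. World frame = base frame: x ahead of the robot, y to its left, z up, the work surface at z = 0. Lengths are in m, angles in rad, forces in N, time in s.
With the tool pointing down it reaches from about 0.425 to 0.95 m from the base axis. Payload 4.7 kg.
Tool frame: the origin (TCP) lies at the very end of the fingers, on their centre line; the grasp point (between the pads) lies 19 mm behind it (hold_point_z is the z of the grasp point in the tool frame, in m); z points along the fingers, y is the direction in which the jaws open and shut (so a half turn about z gives the same grasp; the last joint's range is limited). The gripper opens to 87 mm and grips with 3 to 60 N. Pads are 19 mm wide; open, the fingers measure 117 mm over their backs; the gripper's body (75 mm by 190 mm) begins 51 mm behind the grasp point.
Start: joints at [1.129, 0.469, -0.049, 1.532, 0.024, 1.141, -0.082], TCP at [0.271, -0.618, 0.223] pointing down, gripper open.
Joint ranges: [-2.59, 2.59], [-0.33, 1.99], [-1.39, 1.29], [0.1, 2.45], [-1.04, 4.18], [0.21, 1.99], [-2.66, 2.66]. Speed limits (rad/s): [2.57, 2.57, 3.14, 3.14, 3.14, 3.14, 3.14].

INTERFACE

Orientations are given as [roll, pitch, yaw] about the fixed x, y, z axes, in that order (R = Rz(yaw) Ry(pitch) Rx(roll)).
In Python, from cell import state, capture, finish_job, hold_point_z gives the robot as it stands. The module is installed in compiled form; this text tells all that it offers.
- The arm moves only by the tool apply_moves, never from a script. Its arguments are lists of equal length, an entry for each row: "xyz": the shift along the tool's x, y, z in mm, a list of three; "twist": the turn about the tool's z in rad. A call has 1 to 20 rows; each row shifts and turns the commanded pose from where the row before left it, along the tool's axes as they then stand; what a row does not reach is not made up. A row lasts 1/8 s, in which the tool goes at most 62.5 mm and 10.7 degrees, less where a joint would pass 70% of its speed; a pose out of reach is approached as far as the arm can. A call is refused whole if a number of a shift passes 62.5 or a number of a turn 0.188, either way. A call with a gripper value outside its range is refused whole. "jaw" is the finger opening in mm, from 0 to 87, set as the call begins (left out, the last holds). The fingers move at their own pace and stop on an object; "squeeze" is the grip in N (left out, the last holds). Time passes only in rows, so rows that do not move let the fingers close. It gives the time, the measured TCP pose, the force and the opening at its end, in the units of the state.
- state(): the state, without advancing time (a new reading comes with each control period).
- capture(name): name is "side" or "top" or "wrist"; returns a dict with "image" (384x512x3 uint8, red, green, blue), "vfov" (degrees; the focal length in pixels is half the picture's height over the tangent of half this angle, whatever the lens; pixels are square), "cx", "cy" (the principal point, pixels), "k1" (the pictures are not rectified: a ray, as slopes to the right and down, at radius r is drawn at 1 + k1 r^2 times it, then the intrinsics apply), "rvec" (rotation vector, rad) and "tvec" (3), from world to camera coordinates, as OpenCV has them. Camera axes: x right, y down, z forward; pixel columns grow to the right and rows downward; lengths in m; the calibration is good to about 2 mm. A picture is of the moment at which its call begins. There is no depth.
- finish_job(): hands the job in, once; it reports no verdict.
The state is a dict: "time": time; "qpos": joint angles; "qd": joint speeds; "joint_efforts": joint torques, N m; "position": TCP position; "tool_rot": TCP orientation; "force": force on the tool from outside, world axes, zero at the start; "moment": the same for the moment, N m; "finger_gap": finger opening in m.
Only numpy, scipy, OpenCV 4.12 (cv2) and the standard library are available. Lean on these libraries where they do the work, as an engineer would, in place of code of your own. Each camera call takes 0.05 s, during which the arm holds its last target. There are 200 camera calls.

TASK

Get the tapping jig ready for the tap: push the steel piece along its channel until it is home against the back stop, then tip the open leaf over by pushing it from behind and press it fully down on the rails without slamming it, and last push the swing latch by its knob across the leaf until it meets its stop pin. Only push with the fingers: do not lift or carry anything, and leave everything lying round the jig where it is.

Things in the scene. Friction and masses are not known exactly. Their poses are not given: they have to be found in the camera images.
- tap_jig: Tapping jig bolted to the bench at varying place and yaw (up to 20 deg): dark steel base 190 x 120 x 14 mm, origin at the centre of its underside, z = 0. x runs from the front edge (jig x = -95 mm, by the robot) to the hinge at the back, y left, z up. 'Jig (..)' below: mm in this frame
- jig_stop (a point): Foot of the back stop's front face, jig (45, 0, 14), on the channel floor (base top, 14 mm up). The channel runs along jig x, 31.6 mm wide, between two fixed rails, each 12 mm wide, from jig x = -30 to 45, tops 25.5 mm above the bench. In front of the rails the floor is open
- work: Steel piece 78 x 30 x 10 mm, 0.16 kg, three holes, flat and lengthwise in the channel; origin at the centre of its underside, its y axis along its length. It starts 18 to 33 mm short of the stop, its front end out in front of the rails; pushed there it slides easily. Home: origin at jig (6, 0, 14), front end at jig x = -33
- jig_leaf (a joint): The leaf: aluminium plate 64 mm wide, 8 mm thick, reaching 10 to 147 mm from its hinge axis (along jig y). rad: 0 = closed, level on the rails; 1.57 = upright; starts at 1.65 to 1.80, leaning away from the robot, stop at 1.85. The hinge is stiff: it stays where left and takes 2 to 4 N at the free edge
- leaf_hinge (a point): Middle of the leaf's hinge axis, jig (72, 0, 30). A 40 mm wide lip on the leaf's inner face, 107 to 115 mm from the axis, ends 13 mm off the leaf's mid-plane: it drops just in front of a piece that is home (2.5 mm gap), but lands on one that is not, and the leaf then cannot close
- leaf_edge (a point): Point on the leaf's outer face (rear face when open, top face when closed, 4 mm off the hinge plane), middle line, 125 mm from the hinge axis, 22 mm from the free edge. Closed: jig (-53, 0, 34). The face is bare from 105 to 147 mm for jig y -15 to 30; nearer the hinge three bush collars 17 mm wide stand 3 mm proud
- jig_latch (a joint): Swing latch: flat steel arm 14 mm wide, 7 mm thick, turning on an upright pivot. rad: 0 = closed, arm along jig +y, 3 mm above the closed leaf, against a 6 mm stop pin on the leaf; 1.57 = open, arm along jig -x, towards the robot; starts 1.35 to 1.85, stop 2.0. Closing is clockwise from above. Stays where left; 1 N turns it
- latch_pivot (a point): The latch's pivot axis, at the arm's underside, at the jig's front right corner: jig (-62, -48, 37). The arm passes over the leaf only if the leaf is fully down; swung across too soon it blocks the leaf
- latch_knob (a point): Middle of the black round knob on the latch's end, 16 mm across, 44 to 60 mm above the bench, 60 mm from the pivot axis. Closed: jig (-62, 12, 52). The stop pin stands 9 mm high on the leaf, closed at jig (-52, -24)
- spare_a: bystander: second steel piece, as the one in the jig, lying on the bench to the left of the jig; origin at the centre of its underside
- spare_b: bystander: third steel piece lying on the bench to the left of the jig; origin at the centre of its underside
- tap_wrench: bystander: tap wrench 220 mm long, 16 mm high, on the bench to the left of the spare pieces; origin at the centre of its underside
- paste_tin: bystander: round tin of paste 71 mm across, 27 mm high, on the bench to the right of the jig; origin at the centre of its underside
- bolt: bystander: loose M12 bolt, 50 mm long, on the bench to the right; origin under its middle
There are look-alikes about, which are no part of the job. What is shaped like the work but orange is not meant.

How it is judged:
On the way, in this order (a step that is already met when the one before it is completed fails the run):
1. the piece is home against the back stop (x of work in the frame of tap_jig above 0.003 m and z of work in the frame of tap_jig below 0.016 m), for 0.2 s.
2. the leaf is fully down (value of joint jig_leaf below 0.022 rad), for 0.2 s.
3. the latch is across the leaf (value of joint jig_latch below 0.15 rad), for 0.2 s.
At the end, for the whole second after the job is handed in: The piece lies flat in the channel within 3 mm of the back stop and at rest, the leaf is fully down (less than 0.022 rad, about 3 mm at its free edge) and the latch is swung across it to within 0.15 rad of its stop (all of step 1 and linear speed of work below 0.02 m/s and value of joint jig_leaf below 0.022 rad and value of joint jig_latch below 0.15 rad); the robot touches nothing.
It fails at once if the steel piece is lifted or tipped up (z of work in the frame of tap_jig above 0.022 m or angle between work's own z axis and vertical above 0.2 rad).
It fails at once if the steel piece is carried out of its channel (y of work in the frame of tap_jig above 0.012 m or y of work in the frame of tap_jig below -0.012 m or x of work in the frame of tap_jig below -0.05 m).
It fails at once if the leaf is slammed (velocity of joint jig_leaf below -5 rad/s).
It fails at once if something lying round the jig is shifted by more than 20 mm (distance of any of spare_a, spare_b, tap_wrench, paste_tin, bolt from where it was at the start of the episode above 0.02 m).
It also fails if it takes over 64 s, if anything falls off the work surface, if the arm or the gripper's body presses on something with over 40 N, if the wrist force passes 120 N, or if a joint passes its speed limit or range.

## Working session

There is one attempt and no reset: what is moved stays moved. The work goes in short steps, Python scripts to look and compute and a tool call to move; the robot and the scene stay as the last step left them, time stands still between calls to the robot, and variables do not carry over. Pictures are saved under pics/ and viewed, about 8 in all and at most 12, crops included, and the job is handed in when it is done.

Besides the shell and the picture viewer there is one more tool, called after "Emit:" as a command line: name --pt "numbers of a row" for each row, then --argument value for the rest. apply_moves: Moves the arm, as the interface text tells. Its arguments: {"type":"object","properties":{"xyz":{"type":"array","items":{"type":"array","items":{"type":"number"}}},"twist":{"type":"array","items":{"type":"number"}},"jaw":{"type":"number"},"squeeze":{"type":"number"}},"required":["xyz","twist"]}

```bash
mkdir -p pics
cat > h.py <<'E'
import numpy as np, cv2
from cell import state, capture, finish_job, hold_point_z
def cam(n):
    c=capture(n); c['R']=cv2.Rodrigues(np.array(c['rvec'],float))[0]; c['t']=np.array(c['tvec'],float).ravel()
    c['f']=c['image'].shape[0]/2/np.tan(np.radians(c['vfov'])/2); return c
def ray(c,u,v):
    d=np.array([(u-c['cx'])/c['f'],(v-c['cy'])/c['f']]); p=d.copy()
    for _ in range(20): p=d/(1+c['k1']*(p@p))
    return -c['R'].T@c['t'], c['R'].T@np.array([p[0],p[1],1.])
def onz(c,u,v,z):
    o,d=ray(c,u,v); return o+d*(z-o[2])/d[2]
def proj(c,P):
    q=c['R']@np.asarray(P,float)+c['t']; p=q[:2]/q[2]; p=p*(1+c['k1']*(p@p)); return p*c['f']+[c['cx'],c['cy']]
def save(n,im,s=1):
    cv2.imwrite('pics/'+n,cv2.resize(im[:,:,::-1],None,fx=s,fy=s,interpolation=cv2.INTER_CUBIC))
E
python3 - <<'E'
from h import *
a=cam('top');b=cam('side')
for c in(a,b): print(c['vfov'],c['cx'],c['cy'],c['k1'],-c['R'].T@c['t'],c['R'][2])
save('top.png',a['image'],1.5);save('side.png',b['image'],1.5);s=state();print(s['time'],s['position'],s['tool_rot'],s['force'],s['finger_gap'],hold_point_z)
E
```

```text
44.858034056161344 252.9611811828287 194.69152878843727 -0.11633389871256554 [ 0.33184741 -0.01148403  1.23216623] [ 0.16198411 -0.02357518 -0.98651171]
51.00323989561799 250.75300157836742 190.67347611409946 -0.028941844095345316 [ 1.39369698 -0.03895944  0.64203174] [-8.40315093e-01  3.28437404e-04 -5.42098179e-01]
0.1 [ 0.27057015 -0.6178221   0.22160159] [-3.13982634e+00  8.41822725e-05  4.12830502e-01] [0.16678077 0.23276487 0.11344469] 0.08717489907070645 -0.0187
```

View pics/top.png

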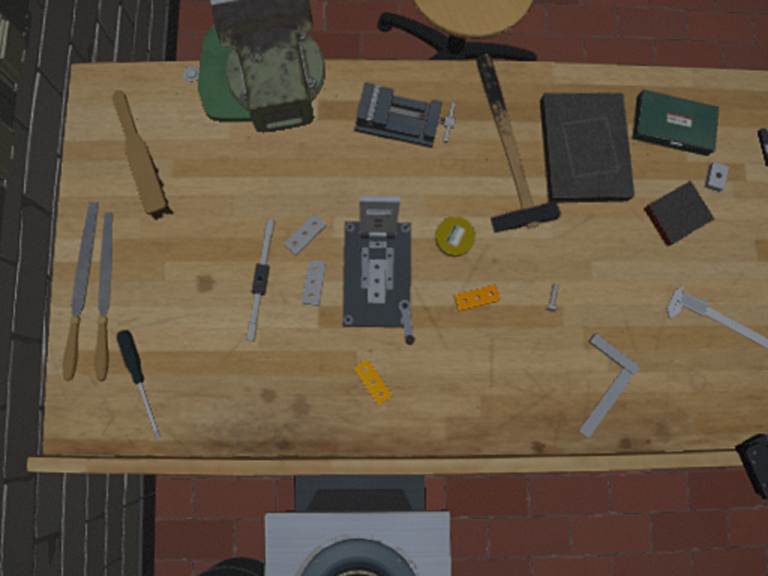

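View pics/side.png

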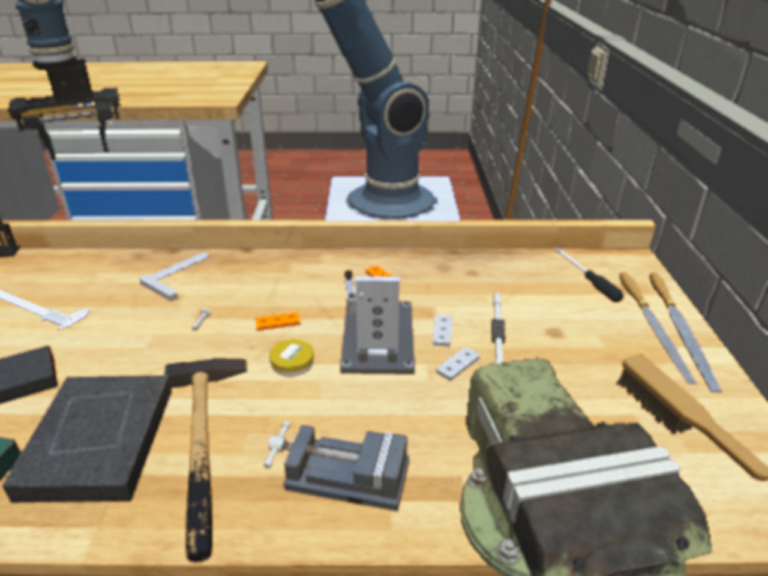

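Top view (1.5x): the jig base is at about (377,273) with its leaf up at (379,215), the work at (376,280) and the latch knob at (410,340). Look-alikes for the work are spare_a at (314,283), spare_b at (305,234) and orange pieces at (477,298) and (372,382). The grey piece inside the jig channel is the work.

Run:
```python
from h import *
a=cam('top');im=a['image']
hsv=cv2.cvtColor(im,cv2.COLOR_RGB2HSV)
x0,y0=215,125
m=np.zeros(im.shape[:2],np.uint8); m[y0:232,x0:290]=((hsv[y0:232,x0:290,2]<95)&(hsv[y0:232,x0:290,1]<110))*255
# per-edge fits of base outline from largest component
n,l,st,_=cv2.connectedComponentsWithStats(m); k=1+np.argmax(st[1:,4]); mm=(l==k)
hull=cv2.convexHull(np.argwhere(mm)[:,::-1].astype(np.int32))
c=cv2.findContours(mm.astype(np.uint8),0,1)[0][0][:,0]
L=[];Rr=[]
for v in range(155,210):
    u=np.where(mm[v])[0]
    if len(u): L.append((u.min()-.5,v));Rr.append((u.max()+.5,v))
P=lambda pts:np.array([onz(a,u,v,.014)[:2] for u,v in pts])
for n,p in(('L',P(L)),('R',P(Rr))):
    vx,vy,px,py=cv2.fitLine(p.astype(np.float32),cv2.DIST_HUBER,0,.01,.01).ravel(); s=np.sign(vx); print(n,'yaw',np.degrees(np.arctan2(vy*s,vx*s)),px,py)
vs=np.where(mm.any(1))[0]; print('rows',vs.min(),vs.max())
for u in (235,240,265,270): 
    q=np.where(mm[:219,u])[0]; print(u,q.min(),q.max(),onz(a,u,q.min()-.5,.014),onz(a,u,q.max()+.5,.014))
save('crop.png',im[120:240,205:300],6)
```

```text
L yaw 0.1926607 0.54098755 0.024333874
R yaw -0.7398812 0.58268166 -0.09585427
rows 134 218
235 148 217 [0.66111178 0.00724045 0.014     ] [0.47110107 0.00702058 0.014     ]
240 134 217 [ 0.7004275  -0.00626508  0.014     ] [ 0.47107049 -0.0061385   0.014     ]
265 135 217 [ 0.6977077  -0.07423026  0.014     ] [ 0.47089301 -0.07201212  0.014     ]
270 150 205 [ 0.65560782 -0.08733257  0.014     ] [ 0.50280165 -0.08556062  0.014     ]
```

View pics/crop.png

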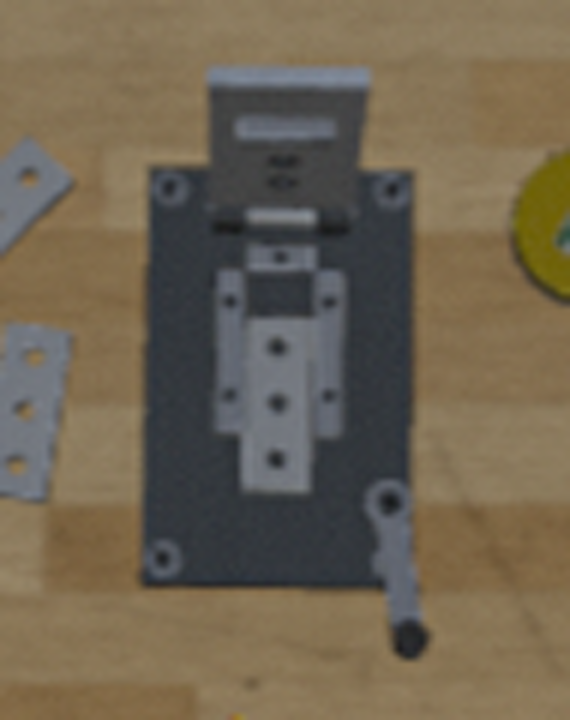

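The crop shows the steel work in the channel, with its front end at (276,492) and back end at (280,317). The leaf's top edge is at (289,70) and the knob is at (410,638). The base measures 120 x 190 mm, which matches the description.

```bash
cat >> h.py <<'E'
from scipy.spatial.transform import Rotation as Ro
def J2W(p,yaw=np.radians(-.3),o=(.566,-.0358)):
    p=np.array(p,float)/1000; c,s=np.cos(yaw),np.sin(yaw); return np.array([o[0]+c*p[0]-s*p[1],o[1]+s*p[0]+c*p[1],p[2]])
def W2J(w,yaw=np.radians(-.3),o=(.566,-.0358)):
    c,s=np.cos(yaw),np.sin(yaw); d=np.array(w)[:2]-o; return 1000*np.array([c*d[0]+s*d[1],-s*d[0]+c*d[1],w[2]])
def tool():
    s=state(); R=Ro.from_euler('xyz',s['tool_rot']).as_matrix(); return s,np.array(s['position']),R
E
python3 - <<'E'
from h import *
a=cam('top'); pc=lambda x,y:(205+(x+.5)/6-.5,120+(y+.5)/6-.5)
for n,x,y,z in(('front',276,492,.024),('back',280,317,.024),('knob',410,638,.060)): print(n,W2J(onz(a,*pc(x,y),z)))
k=W2J(onz(a,*pc(410,638),.06)); print('latch',np.arctan2(-(k[0]+62),k[1]+48),np.hypot(k[0]+62,k[1]+48))
for th in np.arange(1.6,1.86,.05):
    f=lambda off:proj(a,J2W([72-147*np.cos(th)+off*np.sin(th),0,30+147*np.sin(th)+off*np.cos(th)]))
    print(round(th,2),[(np.array([f(o)[0]-205,f(o)[1]-120])*6).round() for o in(-4,4)])
for p in([45,0,25],[-30,22,25.5],[-62,-48,44],[-95,60,14]): print(p,((proj(a,J2W(p))-[205,120])*6).round())
s,p,R=tool(); print(s['time'],p,R.round(3))
E
```

```text
front [-54.11360284   1.504774    24.        ]
back [24.14901838 -0.20643183 24.        ]
knob [-121.56470682  -54.4243792    60.        ]
latch 1.6782364672810002 59.910157288129795
1.6 [array([285., 113.]), array([285.,  93.])]
1.65 [array([285.,  95.]), array([285.,  76.])]
1.7 [array([285.,  77.]), array([285.,  58.])]
1.75 [array([285.,  60.]), array([284.,  42.])]
1.8 [array([284.,  43.]), array([284.,  26.])]
1.85 [array([284.,  27.]), array([284.,  10.])]
[45, 0, 25] [277. 268.]
[-30, 22, 25.5] [227. 434.]
[-62, -48, 44] [389. 501.]
[-95, 60, 14] [140. 585.]
0.2 [ 0.27065476 -0.61802428  0.22192859] [[ 0.916  0.401 -0.   ]
 [ 0.401 -0.916  0.001]
 [-0.    -0.001 -1.   ]]
```

Emit:
apply_moves --pt "0 0 0" --pt "0 0 0" --pt "0 0 0" --pt "18 -48 0" --pt "18 -48 0" --pt "18 -48 0" --pt "18 -48 0" --pt "18 -48 0" --pt "18 -48 0" --pt "18 -48 0" --pt "18 -48 0" --pt "18 -48 0" --pt "18 -48 0" --pt "18 -48 0" --pt "18 -48 0" --pt "0 0 0" --pt "0 0 0" --twist '[0.14,0.14,0.138,0,0,0,0,0,0,0,0,0,0,0,0,0,0]' --jaw 0

```text
time: 2.33
position: [0.4895, -0.044, 0.2223]
tool_rot: [3.141, 0.001, -0.005]
force: [-0.6, 0.0, -1.0]
finger_gap: 0.0007
```

Emit:
apply_moves --pt "0 -8 40" --pt "0 0 40" --pt "0 0 40" --pt "0 0 40" --pt "0 0 25" --pt "0 0 14" --pt "0 0 5" --pt "0 0 0" --pt "0 0 0" --twist '[0,0,0,0,0,0,0,0,0]'

```text
time: 3.45
position: [0.4906, -0.0356, 0.0195]
tool_rot: [3.141, -0.002, -0.005]
force: [-0.4, 1.1, -0.1]
finger_gap: 0.0005
```

Run:
```python
from h import *
a=cam('side'); b=cam('wrist'); 
u,v=proj(a,[.52,-.036,.03]).astype(int); print(u,v); A=cv2.resize(a['image'][v-60:v+60,u-60:u+60],(480,480)[::-1],interpolation=2); save('s2.png',A)
s,p,R=tool(); print(p,s['force'])
```

```text
251 206
[ 0.49049607 -0.03548569  0.01933385] [ 0.63029131  0.59002708 -0.68982799]
```

View pics/s2.png

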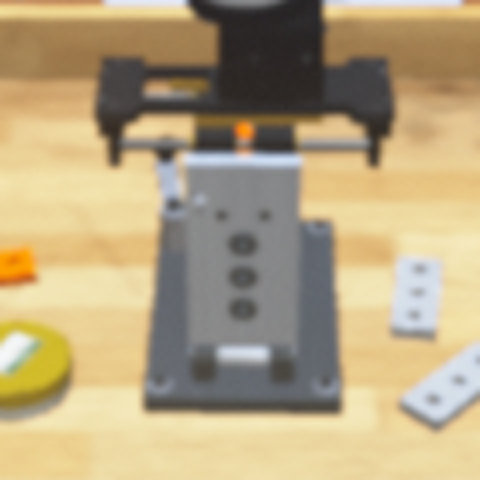

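The picture shows the gripper in front of the jig and clear of the latch. The leaf hides the fingertips.

Emit:
apply_moves --pt "0 0 1.5" --pt "4 0 0" --pt "4 0 0" --pt "3 0 0" --pt "3 0 0" --pt "3 0 0" --pt "3 0 0" --pt "3 0 0" --pt "3 0 0" --pt "2 0 0" --pt "2 0 0" --pt "1 0 0" --pt "0 0 0" --twist '[0,0,0,0,0,0,0,0,0,0,0,0,0]'

```text
time: 5.18
position: [0.5211, -0.0356, 0.0171]
tool_rot: [3.142, -0.0, -0.005]
force: [-0.6, -0.1, 0.3]
finger_gap: 0.0007
```

Emit:
apply_moves --pt "1 0 0" --pt "1 0 0" --pt "1 0 0" --pt "0 0 0" --twist '[0,0,0,0]'

```text
time: 5.68
position: [0.5225, -0.0357, 0.0168]
tool_rot: [3.141, 0.003, -0.005]
force: [-5.4, 0.7, 3.1]
finger_gap: 0.0006
```

Emit:
apply_moves --pt "1 0 0" --pt "1 0 0" --pt "0 0 0" --twist '[0,0,0]'

```text
time: 6.05
position: [0.5226, -0.0357, 0.0165]
tool_rot: [3.141, 0.007, -0.005]
force: [-8.6, 0.9, 5.7]
finger_gap: 0.0006
```

Emit:
apply_moves --pt "-6 0 0" --pt "-8 0 0" --pt "0 0 -30" --pt "0 0 -50" --pt "0 0 -50" --pt "0 0 -50" --pt "0 0 -44" --pt "20 -5 0" --pt "40 0 0" --pt "40 0 0" --pt "40 0 0" --pt "36 0 0" --pt "0 0 0" --pt "0 0 0" --twist '[0,0,0,0,0,0,0,0,0,0,0,0,0,0]'

```text
time: 7.8
position: [0.6873, -0.0314, 0.2408]
tool_rot: [3.142, 0.0, -0.005]
force: [0.0, -0.0, -0.1]
finger_gap: 0.0003
```

Run:
```python
from h import *
a=cam('top'); b=cam('side'); im=a['image']
A=cv2.resize(im[120:240,205:300],None,fx=4,fy=4,interpolation=2); u,v=proj(b,[.6,-.036,.1]).astype(int)
B=cv2.resize(b['image'][v-60:v+60,u-50:u+50],None,fx=4,fy=4,interpolation=2); save('c3.png',np.hstack([A,B]))
print(tool()[1], u,v); 
for j in([-33,0,24],[45,0,24]): print(((proj(a,J2W(j))-[205,120])*4).round())
```

```text
[ 0.68709465 -0.03151238  0.24135805] 251 201
[185. 295.]
[185. 179.]
```

View pics/c3.png

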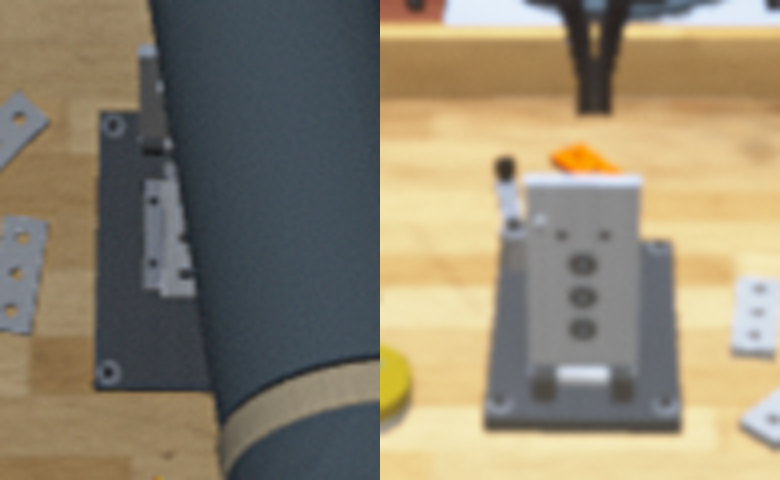

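Row 296 for the work's front end matches the home prediction of 295. The leaf is still open, so I'll compute the arc waypoints.

Run:
```python
from h import *
t=np.array([1.7,1.62,1.54,1.46,1.38,1.3,1.22,1.14,1.06,.98,.9,.82,.74,.66,.58,.5,.42,.34,.26,.18,.1,.05,0]);r=130
x=566+72-r*np.cos(t)+4*np.sin(t)+9.5; z=30+r*np.sin(t)+4*np.cos(t)
for a in zip(t,x.round(1),z.round(1),np.diff(x,prepend=x[0]).round(1),-np.diff(z,prepend=z[0]).round(1)): print(*a)
```

```text
1.7 668.2 158.4 0.0 -0.0
1.62 657.9 159.6 -10.3 -1.2
1.54 647.5 160.1 -10.4 -0.4
1.46 637.1 159.6 -10.4 0.4
1.38 626.8 158.4 -10.3 1.2
1.3 616.6 156.3 -10.2 2.1
1.22 606.6 153.5 -10.0 2.9
1.14 596.8 149.8 -9.7 3.7
1.06 587.4 145.4 -9.4 4.4
0.98 578.4 140.2 -9.0 5.2
0.9 569.8 134.3 -8.6 5.9
0.82 561.7 127.8 -8.1 6.5
0.74 554.2 120.6 -7.5 7.2
0.66 547.3 112.9 -6.9 7.7
0.58 541.0 104.6 -6.3 8.3
0.5 535.3 95.8 -5.6 8.8
0.42 530.4 86.7 -4.9 9.2
0.34 526.3 77.1 -4.2 9.5
0.26 522.9 67.3 -3.4 9.8
0.18 520.3 57.2 -2.6 10.1
0.1 518.5 47.0 -1.8 10.3
0.05 517.9 40.5 -0.7 6.5
0.0 517.5 34.0 -0.4 6.5
```

Emit:
apply_moves --pt "0 0 30" --pt "0 0 35" --pt "0 0 16" --pt "0 0 0" --pt "0 0 0" --twist '[0,0,0,0,0]'

```text
time: 8.52
position: [0.6889, -0.0314, 0.1618]
tool_rot: [-3.142, -0.003, -0.005]
force: [-0.1, -0.1, 0.6]
finger_gap: 0.0004
```

Emit:
apply_moves --pt "-8 0 0.5" --pt "-8 0 0.5" --pt "-8 0 0.5" --pt "-8 0 0" --pt "-9 0 0" --pt "-10 0 0.5" --pt "-10 0 1.2" --pt "0 0 0" --twist '[0,0,0,0,0,0,0,0]'

```text
time: 9.52
position: [0.6252, -0.0313, 0.1564]
tool_rot: [3.141, 0.003, -0.005]
force: [0.5, -0.1, -0.1]
finger_gap: 0.0008
```

Emit:
apply_moves --pt "-10 0 2" --pt "-10 0 2.5" --pt "-9.5 0 3" --pt "-9.5 0 4" --pt "-9 0 5" --pt "-8.5 0 5.5" --pt "-8 0 6.5" --pt "-7.5 0 7" --pt "0 0 0" --twist '[0,0,0,0,0,0,0,0,0]'

```text
time: 10.65
position: [0.5534, -0.0309, 0.1204]
tool_rot: [3.141, 0.003, -0.005]
force: [0.3, -0.5, -0.8]
finger_gap: 0.0004
```

Run:
```python
from h import *
b=cam('side'); u,v=proj(b,[.56,-.036,.1]).astype(int)
save('c4.png',b['image'][v-60:v+70,u-60:u+60],4); s,p,R=tool(); print(p,s['force'])
```

```text
[ 0.55406775 -0.03093106  0.12088769] [ 0.07122684 -0.27187137  1.15465268]
```

View pics/c4.png

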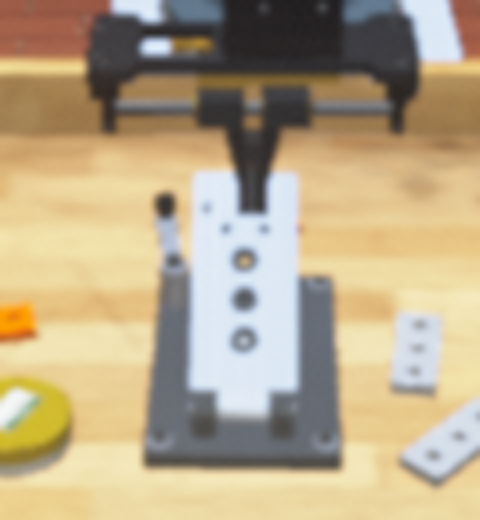

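The leaf is about half tipped, with the fingertip at (252,210) on the bare face above the collars.

Emit:
apply_moves --pt "-7 0 8" --pt "-6 0 8.5" --pt "-5.5 0 9" --pt "-5 0 9" --pt "-4 0 9.5" --pt "-3.5 0 10" --pt "-2.5 0 10" --pt "-1 0 6" --pt "-0.5 0 5" --pt "-0.5 0 4" --pt "0 0 4" --pt "0 0 2" --pt "0 0 0" --twist '[0,0,0,0,0,0,0,0,0,0,0,0,0]'

```text
time: 12.32
position: [0.5195, -0.0306, 0.0363]
tool_rot: [-3.142, -0.0, -0.005]
force: [0.6, -0.2, -0.1]
finger_gap: 0.0004
```

Next I press down.

Emit:
apply_moves --pt "0 0 1" --pt "0 0 1" --pt "0 0 1" --pt "0 0 1" --pt "0 0 0" --twist '[0,0,0,0,0]'

```text
time: 12.95
position: [0.5197, -0.0306, 0.0341]
tool_rot: [3.141, -0.0, -0.005]
force: [-4.1, 0.6, 15.5]
finger_gap: 0.0005
```

Emit:
apply_moves --pt "0 0 1" --pt "0 0 1" --pt "0 0 0" --pt "0 0 0" --twist '[0,0,0,0]'

```text
time: 13.45
position: [0.5197, -0.0306, 0.0338]
tool_rot: [3.14, -0.001, -0.005]
force: [-8.8, 0.3, 30.9]
finger_gap: 0.0001
```

Emit:
apply_moves --pt "0 0 -10" --pt "0 0 -20" --pt "0 0 -25" --pt "0 0 -20" --pt "0 0 0" --twist '[0,0,0,0,0]'

```text
time: 14.08
position: [0.5205, -0.0306, 0.1065]
tool_rot: [3.141, -0.003, -0.005]
force: [0.6, -0.7, 0.7]
finger_gap: 0.0006
```

Run:
```python
from h import *
s,p,R=tool(); print(s['qpos'],p,s['tool_rot'])
# tool centre for knob contact: d behind knob along closing tangent, tool x along tangent
for th in [1.68,1.5,1.32,1.14,.96,.78,.6,.42,.24,.12,0]:
    k=J2W([-62-60*np.sin(th),-48+60*np.cos(th),48]); y=th+np.radians(-.3)
    print(th, [ (1000*(k[:2]-d*np.array([np.cos(y),np.sin(y)]))).round(1) for d in(.030,.018)])
```

```text
[ 0.23692302  0.37888916 -0.32012415  1.99994506  0.16618779  0.78388286
 -1.75585925] [ 0.52051073 -0.03060106  0.10654599] [ 3.14141963 -0.00338716 -0.00535627]
1.68 [array([ 447.2, -119.5]), array([ 445.9, -107.6])]
1.5 [array([ 441.6, -108.8]), array([442.6, -96.9])]
1.32 [array([438.1, -97.3]), array([441.1, -85.7])]
1.14 [array([436.7, -85.3]), array([441.8, -74.4])]
0.96 [array([437.4, -73.3]), array([444.4, -63.5])]
0.78 [array([440.3, -61.6]), array([448.9, -53.2])]
0.6 [array([445.3, -50.6]), array([455.2, -43.9])]
0.42 [array([452.1, -40.7]), array([463.1, -35.8])]
0.24 [array([460.6, -32.1]), array([472.3, -29.3])]
0.12 [array([467.1, -27.3]), array([479. , -25.9])]
0 [array([474.1, -23.3]), array([486.1, -23.4])]
```

Emit:
apply_moves --pt "-18 23 0" --pt "-19 23 0" --pt "-19 23 0" --pt "-18 23 0" --pt "0 0 0" --pt "0 0 0" --pt "0 0 0" --pt "0 0 0" --pt "0 0 0" --pt "0 0 0" --pt "0 0 0" --pt "0 0 0" --pt "0 0 0" --pt "0 0 0" --pt "0 0 0" --twist '[0,0,0,0,-0.168,-0.168,-0.168,-0.168,-0.168,-0.168,-0.168,-0.168,-0.168,-0.168,0]'

```text
time: 15.95
position: [0.4443, -0.1221, 0.1044]
tool_rot: [-3.14, -0.001, 1.673]
force: [0.1, 0.3, 0.1]
finger_gap: 0.0004
```

Run:
```python
from h import *
b=cam('side'); a=cam('top'); u,v=proj(b,[.5,-.06,.05]).astype(int)
B=cv2.resize(b['image'][v-60:v+60,u-60:u+60],None,fx=4,fy=4,interpolation=2)
A=cv2.resize(a['image'][125:245,205:285],None,fx=4,fy=4,interpolation=2)
save('c5.png',np.hstack([A,B])); s,p,R=tool(); print(p,s['tool_rot'],s['qpos'])
for th in (0,.02,.05,.1): print(th,((proj(b,J2W([72-147*np.cos(th)+4*np.sin(th),0,34+147*np.sin(th)]))-[u-60,v-60])*4).round(1))
```

```text
[ 0.44448138 -0.12218323  0.10471556] [-3.14066558e+00 -7.00545750e-04  1.67203844e+00] [ 0.7336295   0.35140152 -0.66269629  2.11501969  0.30824866  0.77039757
 -0.02235639]
0 [279.7 254.6]
0.02 [279.7 251.1]
0.05 [279.8 245.9]
0.1 [279.8 237.4]
```

View pics/c5.png

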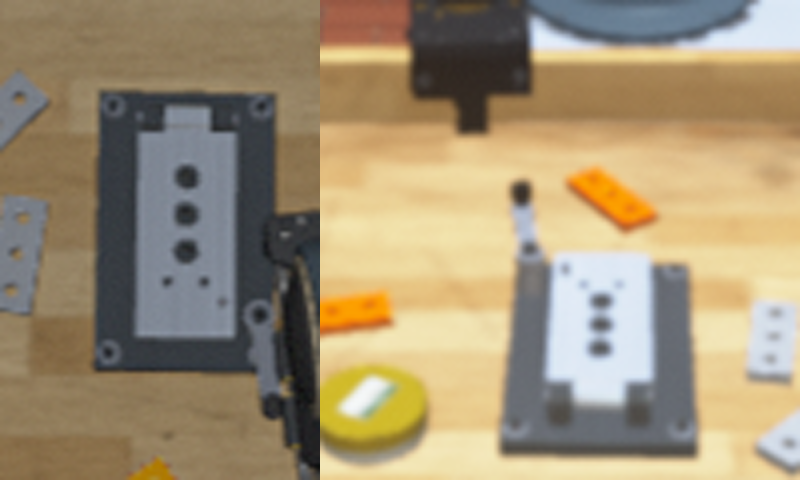

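The leaf's front edge at row 254 (right half) matches the closed prediction. The latch is still open, with its knob at (521,190), and the finger is to its right in jig terms.

Emit:
apply_moves --pt "0 0 25" --pt "0 0 20" --pt "0 0 12" --pt "0 0 0" --pt "5 0 0" --pt "5 0 0" --pt "4 0 0" --pt "6 -1.5 0" --pt "6 -1.5 0" --pt "6 -1.5 0" --pt "6 -1.5 0" --pt "6 -1.5 0" --pt "0 0 0" --twist '[0,0,0,0,0,0,0,0.1,0.1,0.1,0.1,0.1,0]'

```text
time: 17.68
position: [0.439, -0.0776, 0.0486]
tool_rot: [3.141, 0.0, 1.177]
force: [-0.2, -0.1, 0.6]
finger_gap: 0.0005
```

Run:
```python
from h import *
b=cam('side'); u,v=proj(b,[.47,-.06,.05]).astype(int)
save('c6.png',b['image'][v-50:v+50,u-50:u+50],5); s,p,R=tool(); print(p,s['tool_rot'],s['force'])
th=s['tool_rot'][2]+.005; k=J2W([-62-60*np.sin(th),-48+60*np.cos(th),48]); d=1000*(k-p); print('knob in tool', R.T@d)
```

```text
[ 0.43908961 -0.07775606  0.04857587] [3.14090953e+00 5.68920758e-06 1.17716221e+00] [ 0.152905   -0.41290079 -0.43737531]
knob in tool [19.53298936  1.90778357  0.57706126]
```

View pics/c6.png

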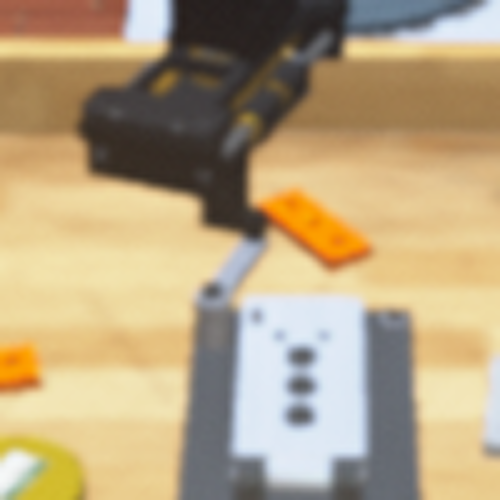

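The knob, now at (255,222), is being pushed ahead of the finger and the latch is turning inward. I'll carry on.

Emit:
apply_moves --pt "6 -1.3 0" --pt "6 -1.3 0" --pt "6 -1.3 0" --pt "6 -1.3 0" --pt "6 -1.3 0" --pt "6 -1.3 0" --pt "6 -1.3 0" --pt "6 -1.3 0" --pt "6 -1.3 0" --pt "6 -1.3 0" --pt "4 -1 0" --pt "0 0 0" --twist '[0.1,0.1,0.1,0.1,0.1,0.1,0.1,0.1,0.1,0.1,0.1,0]'

```text
time: 19.23
position: [0.4773, -0.0284, 0.0482]
tool_rot: [-3.141, 0.001, 0.078]
force: [-0.9, 0.4, -0.2]
finger_gap: 0.0007
```

Run:
```python
from h import *
s,p,R=tool(); print(p,s['tool_rot'],s['force'])
k=J2W([-62,12,48]); print('closed knob in tool', R.T@(1000*(k-p)))
```

```text
[ 0.47725448 -0.0284038   0.0481798 ] [-3.14140462e+00  6.58775528e-04  7.78701754e-02] [-0.86919775  0.44692827 -0.19288749]
closed knob in tool [27.11144689 -2.82777343  0.16247178]
```

Emit:
apply_moves --pt "3 -0.5 0" --pt "2 0 0" --pt "2 0 0" --pt "1 0 0" --pt "1 0 0" --pt "1 0 0" --pt "0 0 0" --twist '[0.04,0.04,0,0,0,0,0]'

```text
time: 20.1
position: [0.4861, -0.0281, 0.0482]
tool_rot: [3.141, 0.003, -0.005]
force: [-4.1, 1.2, 2.5]
finger_gap: 0.0008
```

Emit:
apply_moves --pt "1 0 0" --pt "1 0 0" --pt "0 0 0" --twist '[0,0,0]'

```text
time: 20.48
position: [0.4863, -0.0281, 0.0479]
tool_rot: [3.141, 0.007, -0.005]
force: [-8.7, 1.3, 5.1]
finger_gap: 0.0003
```

Emit:
apply_moves --pt "-8 0 0" --pt "-15 0 0" --pt "-10 0 0" --pt "0 0 -30" --pt "0 0 -50" --pt "0 0 -50" --pt "0 40 -20" --pt "0 50 0" --pt "0 50 0" --pt "0 50 0" --pt "0 50 0" --pt "0 0 0" --pt "0 0 0" --twist '[0,0,0,0,0,0,0,0,0,0,0,0,0]'

```text
time: 22.1
position: [0.455, -0.2672, 0.1981]
tool_rot: [-3.141, 0.0, -0.005]
force: [-0.1, 0.4, -0.8]
finger_gap: 0.0004
```

Run:
```python
from h import *
b=cam('side'); a=cam('top'); u,v=proj(b,[.5,-.036,.05]).astype(int)
B=cv2.resize(b['image'][v-60:v+60,u-60:u+60],None,fx=4,fy=4,interpolation=2)
A=cv2.resize(a['image'][125:245,205:285],None,fx=4,fy=4,interpolation=2)
save('c7.png',np.hstack([A,B])); s,p,R=tool(); print(p,s['force'])
print('knob closed px',((proj(a,J2W([-62,12,60]))-[205,125])*4).round(),((proj(b,J2W([-62,12,60]))-[u-60,v-60])*4+[320,0]).round(),'leaf edge',((proj(b,J2W([-75,0,34]))-[u-60,v-60])*4+[320,0]).round())
```

```text
[ 0.45539843 -0.26627157  0.19832821] [0.84550931 0.62010229 0.4042807 ]
knob closed px [167. 310.] [582. 233.] leaf edge [564. 255.]
```

View pics/c7.png

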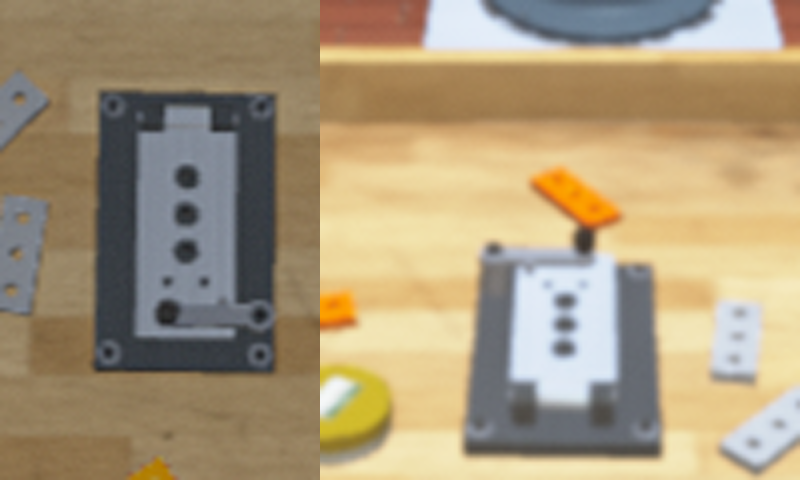

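The knob at (168,312) is next to its closed prediction of (167,310). The arm lies across the leaf against the pin, and everything around the jig is where it was.

```bash
python3 -c "
from cell import finish_job; print(finish_job())"
```

```text
the job is handed in; nothing more can be done
None
```

The tapping jig is ready for the tap and the job is handed in, at about 22 s of the 64 s allowed. `finish_job` gives no verdict, so the checks below are my own.

- **Steel piece:** I pushed it about 21 mm to the back stop. The fingers stopped moving there while the force rose to about 9 N. Its front end then showed at row 296, against 295 predicted for home.
- **Leaf:** I tipped it over from behind along its arc, at about 0.6 rad/s against the 5 rad/s limit. I then pressed it down with about 31 N. The fingertip stopped at z = 33.8 mm, where 34 mm is fully down, and the picture taken right after pressing showed its front edge within a pixel of closed.
- **Latch:** I swung it by its knob until it met the pin, again at about 9 N. The knob showed at (168,312), against (167,310) predicted for closed.
- **Surroundings:** The last picture showed no shift in the spare pieces, the tin or the orange pieces next to the jig. I did not check the tap wrench and bolt again at the end; nothing was lowered near them. The arm is clear and touches nothing.

No check failed or disagreed. The final stop positions of the fingers were within about 1 mm of the camera estimate.

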